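# Refill the sugar dispenser's spring magazine

### The arm

A 6-joint arm with a two-finger parallel gripper is mounted at the origin on the work surface. World frame = base frame: x ahead of the robot, y to its left, z up, the work surface at z = 0. Lengths are in mm, angles in rad, forces in N, time in s.
With the tool pointing down it reaches from about 275 to 725 mm from the base axis. Payload 5.6 kg.
Tool frame: the origin (TCP) lies between the finger pads; the fingertips stand 25 mm ahead of it and the grasp point (between the pads) lies 6 mm ahead of it; z points along the fingers, y is the line along which they close (so a half turn about z gives the same grasp; the last joint's range is limited). The gripper opens to 85 mm and grips with 20 to 120 N. Pads are 22 mm wide; open, the fingers measure 114 mm over their backs; the gripper's body (76 mm by 85 mm) begins 54 mm behind the grasp point. The pads swing forward as they close: fully open they stand 13 mm farther back than shut.
Start: joints at [1.619, 0.255, 0.108, 0, -1.424, -0.285], TCP at [128.999, 534.652, 232.783] pointing down, gripper open.
Joint ranges: [-2.95, 2.95], [-1.21, 1.97], [-1.09, 1.5], [-2.87, 1.71], [-2.94, -0.07], [-3.05, 3.05]. Speed limits (rad/s): [2.57, 2.57, 3.14, 3.14, 3.14, 3.14].

### API

Orientations are given as a rotation vector (axis times angle).
In Python, from rig import manip, kin, optics gives the robot as it stands. Calls block until the motion is done:
- manip.movep(position, orientation): joint-space move of the TCP to a pose.
- manip.move_l(position, orientation=None, rate=150, max_force=None): straight line of the TCP; orientation=None keeps the orientation; rate is the mean speed in mm/s. With max_force (N) it stops when the force on the tool has changed by that much, and returns True; else False.
- manip.move_j(angles): joint-space move.
- manip.move_gripper(opening): finger opening in mm; the grip force is fixed at half the most; returns when the fingers have stopped.
- manip.pause(seconds).
- kin.solve_ik(position, orientation): joint angles nearest the present ones, or None.
- manip.read_state(): the state.
- optics.snapshot(name): name is "scene" or "top"; returns the picture (480x640x3 uint8, blue, green, red); there is no depth.
- optics.camera_params(name): a dict with "fx", "fy", "cx", "cy" (pixels), "extrinsics" (4x4, takes a point from world to camera coordinates). Camera axes: x right, y down, z forward; pixel columns grow to the right and rows downward; lengths in mm; the calibration is good to about 2 mm. A picture is of the moment at which its call begins. camera_params takes no time and is no camera call.
A pose or a line that the arm cannot do raises manip.Unreachable and nothing moves.
- manip.finish_job(): hands the job in; it is judged then, once.
The state is a dict: "t": time; "q": joint angles; "qd": joint speeds; "joint_efforts": joint torques, N m; "tcp_pos": TCP position; "ee_rot": TCP orientation; "ft_force": force on the tool from outside, world axes, zero at the start; "wrist_torque": the same for the moment, N m; "grip_width": finger opening in mm; "finger_force": force on a finger pad.
Only numpy, scipy, OpenCV 4.12 (cv2) and the standard library are available. Lean on these libraries where they do the work, as an engineer would, in place of code of your own. Each camera call takes 0.05 s, during which the arm holds its last target. There are 200 camera calls.

### The job

Refill the sugar dispenser's magazine: slide its cover rail fully open, then load the strip of sugar cubes into the channel, cubes up, one end pressing the yellow spring follower back so that the other end drops behind the red front lip and the strip lies flat on the channel floor, and let it go. Then slide the rail fully shut over the strip, and leave the glasses and the pot where they stand.

Things in the scene. Friction and masses are not known exactly. Their poses are not given: they have to be found in the camera images.
- magazine: Grey magazine fixed to the counter, 28 mm high, 76 wide, from x=-143 to +87 mm of its origin (on the underside); +x towards the red lip, z up. Its top (z=28) is the floor of a channel along x at y=0, 24 mm wide between 4 mm walls: 31 mm high from x=-110 to -30 (flared ends to -20), 14 mm high from x=38 to 66; open sides between for fingers.
- lip (a point): Foot of the red front lip's inner face, on the channel floor (magazine x=60, y=0, z=28 mm); the lip is 6 mm thick and stands 12 mm above the floor. Axes as the magazine's. The 116 mm strip fits between lip and follower only with the follower pushed back 22 mm.
- mouth (a point): Point on the channel floor under the front edge of the fully open rail (magazine x=-30, y=0, z=28 mm). Height under the rail here: 32 mm, so a level strip cannot clear the 12 mm lip and pass under the rail: it goes in tilted about 0.14 rad, low end first, towards magazine -x.
- follower (a joint): Travel of the yellow spring follower in m: 0 at rest, 0.040 fully pushed back (to magazine -x). Block 20 x 20 x 23 mm; front face at magazine x=-34 mm at rest. Spring about 4 N at first, 8 N at full travel; it springs forward when let go. With the strip loaded it reads about 0.022.
- rail (a joint): Opening of the aluminium cover rail in m: 0 fully shut (front edge at magazine x=65 mm, above the lip), 0.095 fully open (front edge at x=-30); opens towards magazine -x. Plate 100 x 38 x 4 mm, underside 32 mm above the channel floor. About 3 N to slide; stays where left.
- rail_tab (a point): Centre of the black upright tab on the rail: 12 mm along x, 30 along y, 28 high; its foot, on the rail's top, is 14 mm below this point and 64 mm above the counter. 85 mm behind the rail's front edge, moves with the rail. Axes as the magazine's.
- strip_mid (a point): Centre of the loose strip of six white sugar cubes in a blue carrier, 116 (its x) x 20 (y) x 24 mm (z up, cubes on top); ends alike, either may lead. About 60 g. Starts flat in the upper tray. Loaded, flat against the lip, its centre is at magazine x=2, y=0, z=40 mm.
- trays: Two stacked shallow trays, fixed: aluminium 280 x 220 x 16 mm below, white plastic 250 x 190 mm in it; origin under the centre. White inner floor 10 mm above the counter, white rim 24 mm above the counter.
- glass_a: Stemmed tulip glass, 125 mm high, 72 mm wide, origin under its foot. Bystander.
- glass_b: Second tulip glass, same size. Bystander.
- pot: White ceramic pot closed by a green silicone lid with a knob, 124 mm wide, 122 mm high, origin under its centre. Bystander.
- strip: The same strip, its origin at the centre of its underside, 12 mm below point strip_mid.
Things that resemble listed ones, but are neither listed nor needed, are in the scene too. What is shaped like the strip but purple is not meant. Of the things that look like the magazine, take the one that is farthest from the robot's base at the start.

How it is judged (in metres and radians):
On the way, in this order (a step that is already met when the one before it is completed fails the run):
1. The rail is slid fully open (at least 88 of its 95 mm) (value of joint rail above 0.088 m), for 0.2 s.
2. With the rail still open, the strip lies flat in the channel between lip and pushed-back follower, and the fingers are off it (x of strip_mid in the frame of magazine between -0.002 and 0.006 m and y of strip_mid in the frame of magazine between -0.005 and 0.005 m and z of strip_mid in the frame of magazine below 0.0425 m and angle between the x axis of strip_mid and the x axis of magazine, either way round below 0.06 rad and angle between strip_mid's own z axis and vertical below 0.05 rad and value of joint follower above 0.017 m and value of joint rail above 0.08 m and contact force between the fingers and strip below 0.1 N), for 0.2 s.
At the end, for the whole second after the job is handed in: Strip released, flat in the channel, cubes up: centre at magazine x -2 to 6 mm, y within 5 mm, z under 42.5 mm; aligned within 0.06 rad, level within 0.05; follower pushed back over 17 mm; rail shut within 6 mm; glasses and pot upright (0.1 rad), moved under 30 mm (x of strip_mid in the frame of magazine between -0.002 and 0.006 m and y of strip_mid in the frame of magazine between -0.005 and 0.005 m and z of strip_mid in the frame of magazine below 0.0425 m and angle between the x axis of strip_mid and the x axis of magazine, either way round below 0.06 rad and angle between strip_mid's own z axis and vertical below 0.05 rad and value of joint follower above 0.017 m and value of joint rail below 0.006 m and linear speed of strip below 0.02 m/s and distance of each of glass_a, glass_b, pot from where it was at the start of the episode below 0.03 m and angle between each of glass_a, glass_b, pot's own z axis and vertical below 0.1 rad); the robot touches nothing.
It fails at once if A glass or the pot is knocked over or pushed away (tilted over 0.3 rad or moved over 30 mm) (angle between any of glass_a, glass_b, pot's own z axis and vertical above 0.3 rad or distance of any of glass_a, glass_b, pot from where it was at the start of the episode above 0.03 m).
It also fails if it takes over 72 s, if anything falls off the work surface, if the arm or the gripper's body presses on something with over 40 N, if the wrist force passes 120 N, or if a joint passes its speed limit or range.

## Working session

There is one attempt and no reset: what is moved stays moved. The work goes in short steps, each a Python script; the robot and the scene stay as the last script left them, time stands still between calls to the robot, and variables do not carry over. Pictures are saved under pics/ and viewed, at most 10 in all, crops included, and the job is handed in when it is done.

```bash
mkdir -p pics; ls
python3 - <<'E'
from rig import manip,kin,optics
import cv2,numpy as np
for n in("scene","top"):
    cv2.imwrite(f"pics/{n}0.png",optics.snapshot(n)); p=optics.camera_params(n); print(n,p["fx"],p["fy"],p["cx"],p["cy"]);print(np.round(p["extrinsics"],3))
s=manip.read_state();print(s["t"],s["tcp_pos"],s["ee_rot"],s["grip_width"])
E
```

```text
pics
scene 535.9067484317882 535.9067484317882 320.1618582084015 247.62873605561725
[[-7.950000e-01  6.060000e-01 -2.300000e-02  4.341670e+02]
 [ 3.320000e-01  4.030000e-01 -8.530000e-01 -1.092790e+02]
 [-5.070000e-01 -6.860000e-01 -5.220000e-01  1.494198e+03]
 [ 0.000000e+00  0.000000e+00  0.000000e+00  1.000000e+00]]
top 495.39367944653367 495.39367944653367 319.0585506984449 245.74725026335076
[[-2.300000e-02 -1.000000e+00  1.000000e-03  9.395000e+00]
 [-9.860000e-01  2.300000e-02 -1.650000e-01  5.702840e+02]
 [ 1.650000e-01 -5.000000e-03 -9.860000e-01  1.089849e+03]
 [ 0.000000e+00  0.000000e+00  0.000000e+00  1.000000e+00]]
0.1 [128.890117   534.25382293 231.9916737 ] [ 3.11791220e+00 -3.71010573e-01 -1.50178584e-04] 85.62619037637312
```

View pics/scene0.png

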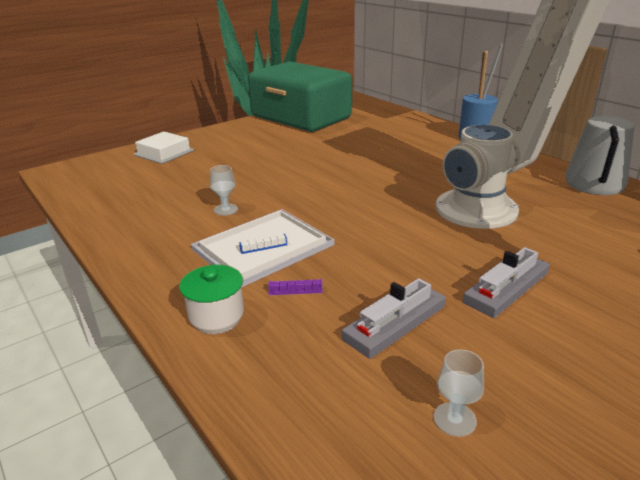

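View pics/top0.png

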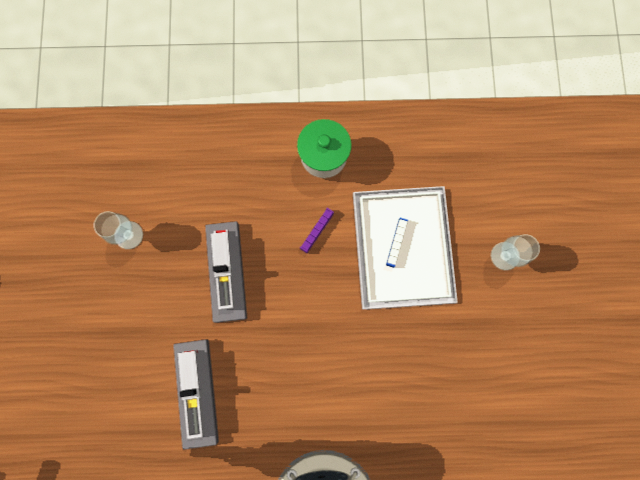

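The two pictures show two magazine look-alikes: top (225,272) = scene (395,315), and top (195,394) = scene (507,280). The first is farther from the base (near top (323,505)), so it is the one meant. The white strip in a blue carrier is at top (398,243), in the tray; the purple one at top (317,230) is the decoy. I'll confirm both in one composite crop.

Run:
```python
import cv2,numpy as np
t=cv2.imread("pics/top0.png");s=cv2.imread("pics/scene0.png")
r=lambda im,f:cv2.resize(im,None,fx=f,fy=f,interpolation=cv2.INTER_CUBIC)
a=r(t[215:330,195:255],5)   #300x575
b=r(s[275:355,335:455],4)   #480x320
c=r(t[210:272,375:430],4)   #220x248
d=r(s[225:260,230:295],4)   #260x140
o=np.zeros((580,790,3),np.uint8)
o[:575,:300]=a;o[:320,305:785]=b;o[325:573,305:525]=c;o[325:465,528:788]=d
cv2.imwrite("pics/crop1.png",o)
```

```text
(no output)
```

View pics/crop1.png

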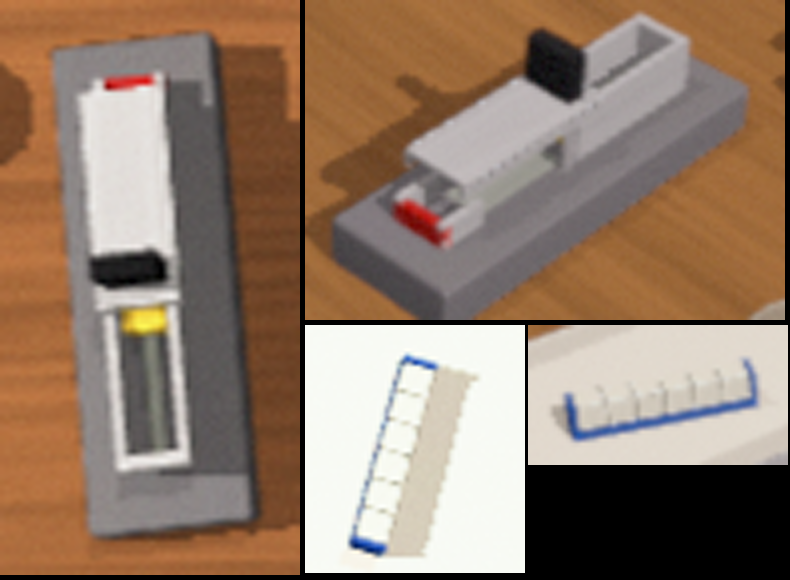

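The crop confirms it. The target magazine has its red lip at its +x end (crop (128,83), i.e. top (221,232)), its black tab at top (220,269) and its yellow follower behind the tab. The strip is white cubes in a blue carrier with end plates at top (405,220) and (391,266). Now I'll measure both.

```bash
cat > h.py <<'E'
import numpy as np,cv2
from rig import manip,kin,optics
from scipy.spatial.transform import Rotation as R
P={n:optics.camera_params(n) for n in("scene","top")}
def ray(n,uv):
    p=P[n];E=np.array(p["extrinsics"]);d=np.array([(uv[0]-p["cx"])/p["fx"],(uv[1]-p["cy"])/p["fy"],1])
    return -E[:3,:3].T@E[:3,3],E[:3,:3].T@d
def onz(n,uv,z):
    c,d=ray(n,uv);return c+d*(z-c[2])/d[2]
def px(n,X):
    p=P[n];E=np.array(p["extrinsics"]);c=E[:3,:3]@X+E[:3,3];return np.array([p["fx"]*c[0]/c[2]+p["cx"],p["fy"]*c[1]/c[2]+p["cy"]])
def tri(uvs):
    A=np.zeros((3,3));b=np.zeros(3)
    for n,uv in uvs.items():
        c,d=ray(n,uv);d/=np.linalg.norm(d);M=np.eye(3)-np.outer(d,d);A+=M;b+=M@c
    return np.linalg.solve(A,b)
def blob(m,roi):
    x0,y0,x1,y1=roi;k=np.zeros_like(m);k[y0:y1,x0:x1]=m[y0:y1,x0:x1]
    n,l,s,c=cv2.connectedComponentsWithStats(k);i=1+np.argmax(s[1:,4]);return (l==i).astype(np.uint8)*255,c[i],s[i]
def quad(m):
    c=max(cv2.findContours(m,cv2.RETR_EXTERNAL,cv2.CHAIN_APPROX_NONE)[0],key=cv2.contourArea)[:,0].astype(np.float32)
    b=cv2.boxPoints(cv2.minAreaRect(c));L=[]
    for i in range(4):
        p,q=b[i],b[(i+1)%4];e=(q-p);l=np.linalg.norm(e);e/=l;t=(c-p)@e;d=np.abs((c-p)@[-e[1],e[0]])
        s=c[(t>.12*l)&(t<.88*l)&(d<4)]
        L.append(cv2.fitLine(s,cv2.DIST_HUBER,0,.01,.01).ravel())
    o=[]
    for i in range(4):
        a,c2=L[i-1],L[i];k=np.linalg.solve(np.c_[a[:2],-c2[:2]],c2[2:]-a[2:]);o.append(a[2:]+k[0]*a[:2])
    return np.array(o)
E
python3 - <<'E'
from h import *
np.set_printoptions(precision=1,suppress=True)
t=cv2.imread("pics/top0.png");s=cv2.imread("pics/scene0.png")
H=cv2.cvtColor(t,cv2.COLOR_BGR2HSV);Hs=cv2.cvtColor(s,cv2.COLOR_BGR2HSV)
g=((H[...,1]<75)*255).astype(np.uint8)
m,c,st=blob(g,(195,212,255,330));m=cv2.morphologyEx(m,cv2.MORPH_CLOSE,np.ones((9,9)));print(st,c)
q=quad(m);print(q)
for z in(28,0):
    w=np.array([onz("top",p,z) for p in q]);print(z,w,[np.linalg.norm(w[i]-w[i-1]) for i in range(4)])
red=lambda H:(((H[...,0]<8)|(H[...,0]>172))&(H[...,1]>150)&(H[...,2]>90)).astype(np.uint8)*255
mt,ct,_=blob(red(H),(200,220,245,240));ms,cs,_=blob(red(Hs),(345,310,385,340))
print("red",ct,cs,tri(dict(top=ct,scene=cs)))
blk=lambda H:((H[...,2]<60)).astype(np.uint8)*255
mt,ct,a=blob(blk(H),(205,255,235,280));ms,cs,b=blob(blk(Hs),(385,275,410,302))
print("tab",ct,a,cs,b,tri(dict(top=ct,scene=cs)))
blu=lambda H:((H[...,0]>105)&(H[...,0]<125)&(H[...,1]>110)).astype(np.uint8)*255
B=blu(H)
for roi in((380,212,420,226),(380,258,420,272)):
    mt,ct,a=blob(B,roi);print("blue",ct,a,onz("top",ct,34))
ys,xs=np.nonzero(B[205:275,375:425]);r=cv2.minAreaRect(np.c_[xs+375,ys+205].astype(np.float32));print(r,onz("top",r[0],34))
b=cv2.boxPoints(r);w=np.array([onz("top",p,34) for p in b]);print(w,[np.linalg.norm(w[i]-w[i-1]) for i in range(4)])
Bs=blu(Hs);ys,xs=np.nonzero(Bs[225:260,230:295]);xs+=230;ys+=225
print("scene blue x",xs.min(),xs.max(),[ (x,ys[xs==x].min(),ys[xs==x].max()) for x in (xs.min(),xs.min()+1,xs.min()+2,xs.max()-2,xs.max()-1,xs.max())])
E
```

```text
[ 206  222   41  101 3184] [225.4 272.1]
[[205.4 224.8]
 [237.1 221.5]
 [245.9 318.4]
 [213.1 321.7]]
28 [[629.8 262.1  28. ]
 [635.9 187.4  28. ]
 [409.6 166.6  28. ]
 [403.9 241.4  28. ]] [np.float64(226.85773498604712), np.float64(74.88955635772994), np.float64(227.25493598099374), np.float64(74.95748879682341)]
0 [[635.9 268.5   0. ]
 [642.2 192.    0. ]
 [410.3 170.7   0. ]
 [404.4 247.3   0. ]] [np.float64(232.42385859319666), np.float64(76.72702743887845), np.float64(232.83080521059205), np.float64(76.79662665099578)]
red [220. 231.] [363.3 330. ] [613.3 225.5  35.4]
tab [220.1 268.6] [213 266  15   7  82] [397.  291.2] [390 283  14  17 172] [519.6 216.2  77.2]
blue [403.7 219.1] [400 218   8   3   9] [ 631.3 -203.9   34. ]
blue [390.  264.8] [386 263   9   4  21] [ 524.3 -166.7   34. ]
((396.9031677246094, 242.31837463378906), (8.235713958740234, 49.33109664916992), 16.927513122558594) [ 576.5 -185.3   34. ]
[[ 524.6 -157.    34. ]
 [ 635.3 -195.8   34. ]
 [ 629.1 -214.    34. ]
 [ 518.6 -174.9   34. ]] [np.float64(18.89482528245856), np.float64(117.28418001624861), np.float64(19.19884869159638), np.float64(117.19404110540616)]
scene blue x 240 286 [(np.int64(240), np.int64(244), np.int64(249)), (np.int64(241), np.int64(246), np.int64(252)), (np.int64(242), np.int64(251), np.int64(253)), (np.int64(284), np.int64(244), np.int64(244)), (np.int64(285), np.int64(244), np.int64(244)), (np.int64(286), np.int64(243), np.int64(244))]
```

Run:
```python
from h import *
np.set_printoptions(precision=1,suppress=True)
t=cv2.imread("pics/top0.png");s=cv2.imread("pics/scene0.png")
O=np.array([548.2,217.5]);y=.0915;M=np.array([[np.cos(y),-np.sin(y)],[np.sin(y),np.cos(y)]])
inm=lambda w:np.r_[M.T@(w[:2]-O),w[2]]
W=lambda x,yy,z:np.r_[O+M@[x,yy],z]
g=t.max(2).astype(int)
print("rows across rail (V) & base")
for r in (240,246,252,258): print(r,g[r,204:246])
print("sat");H=cv2.cvtColor(t,cv2.COLOR_BGR2HSV)[...,1]
for r in (240,246,300): print(r,H[r,204:252])
print("col221 V",g[226:276,221])
print("red top",inm(onz("top",(220,231),40)))
for n,p in dict(railFL=(65,19,64),railFR=(65,-19,64),tabTL=(-14,15,92),tabBR=(-26,-15,92),tabfootrear=(-26,0,64),baseFL=(87,38,28),baseFR=(87,-38,28),baseFR0=(87,-38,0),baseRL=(-143,38,28),lipTop=(63,0,40)).items(): print(n,px("top",W(*p)),px("scene",W(*p)))
```

```text
rows across rail (V) & base
240 [180 173 153 136 140 138 129 184 229 230 229 227 228 228 227 228 228 227
 228 229 229 226 222 200 128  89  90  85  90  89  92  91  92  87  69  54
  85 109 114 115 114 116]
246 [168 171 158 142 143 140 143 177 222 228 230 227 226 226 227 225 227 226
 227 227 229 227 222 229 196  87  90  88  90  89  89  92  89  90  85  65
  67 102 117 119 115 117]
252 [160 156 140 125 138 140 141 142 191 228 227 227 226 226 225 223 226 225
 226 227 229 229 226 223 199 135  89  88  90  89  94  91  91  88  85  71
  49  78 105 104 100 103]
258 [168 169 164 155 138 140 142 133 168 216 229 228 227 226 227 228 226 227
 225 223 226 228 226 223 227 195  86  93  90  90  90  88  91  90  91  86
  71  61  94 117 115 116]
sat
240 [162 162  95  11   9   9  10  12   8   7   9  10  10  11  10  10   9   9
  10   8   8  10  11  11  14  17  17   6  14   9  14  14  11   9   7  28
 135 168 163 171 161 163 168 172 155 170 166 167]
246 [165 164 132  48  11  11  12   9   7   9   8   9   7   8   8   8   9   8
   8   8   9   8   9   8   9  15  14  14   8  14  14  14  14   8  12  16
  88 145 163 169 162 163 166 161 163 162 170 162]
300 [161 161 160 163 164 165 149  60  12  12  16  13   9  10   9  13   9  11
  14  17  14  22  22  21  19   8  10  11  13   9  14   6  14  14  14  11
  14  11  11  13  13 107 158 165 166 169 162 170]
col221 V [139 143 141 139 198 217 216 226 227 227 227 227 228 228 227 227 227 227
 227 226 226 226 225 226 227 226 225 226 227 225 225 226 227 226 227 228
 225 226 226 120  31  32  31  31  16   6 114 195 210 219]
red top [63.9  1.9 40. ]
railFL [210.4 229.3] [371.  322.2]
railFR [227.  227.5] [356.2 312.9]
tabTL [212.3 261.7] [398.3 291.1]
tabBR [226.4 265.5] [390.5 282. ]
tabfootrear [222.  267.9] [395.6 296.9]
baseFL [204.9 224.2] [369.9 347.7]
baseFR [237.1 220.5] [340.8 328.3]
baseFR0 [239.  223.1] [340.8 339.4]
baseRL [212.6 322.4] [445.9 295.1]
lipTop [220.8 231.3] [364. 327.]
```

```bash
cat >> h.py <<'E'
O=np.array([548.2,218.0]);Y=.0915;Mm=np.array([[np.cos(Y),-np.sin(Y)],[np.sin(Y),np.cos(Y)]])
W=lambda x,y,z:np.r_[O+Mm@[x,y],z]
inm=lambda w:np.r_[Mm.T@(np.asarray(w)[:2]-O),w[2]]
def ori(yaw,tilt=0): # tilt>0 raises the +x side, body leans to -x
    return (R.from_euler('z',yaw)*R.from_euler('y',-tilt)*R.from_euler('x',np.pi)).as_rotvec()
E
python3 - <<'E'
from h import *
np.set_printoptions(precision=2,suppress=True)
print(kin.solve_ik(W(17,0,150),ori(Y)),kin.solve_ik([577,-185,37],ori(-.336)),kin.solve_ik(W(2,0,60),ori(Y,.15)),kin.solve_ik(W(-103,0,94),ori(Y)))
manip.move_gripper(0)
manip.movep(W(18,0,150),ori(Y))
manip.move_l(W(18,0,94))
print(manip.read_state()["t"],manip.read_state()["ft_force"])
r=manip.move_l(W(-103,0,94),rate=60,max_force=20)
s=manip.read_state();print(r,inm(s["tcp_pos"]),s["ft_force"],s["t"],s["grip_width"])
E
```

```text
[ 0.63  0.4   0.1   0.   -1.27  1.03] [-0.05  0.49 -0.06  0.   -1.02  1.29] [ 0.69  0.36 -0.27  0.12 -0.83  0.9 ] [ 0.76  0.23 -0.29  0.   -1.05  0.91]
3.3583 [-0.18 -0.51  1.48]
False [-102.83   -0.01   93.93] [ 0.84 -0.19  0.37] 5.525 0.23440154967446244
```

Run:
```python
from h import *
t=optics.snapshot("top");s=optics.snapshot("scene");cv2.imwrite("pics/top1.png",t);cv2.imwrite("pics/scene1.png",s)
r=lambda im,f:cv2.resize(im,None,fx=f,fy=f,interpolation=cv2.INTER_CUBIC)
o=np.zeros((480,790,3),np.uint8);o[:460,:300]=r(t[215:330,185:260],4);o[:480,305:785]=r(s[235:355,335:455],4)
cv2.imwrite("pics/crop2.png",o)
```

```text
(no output)
```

View pics/crop2.png

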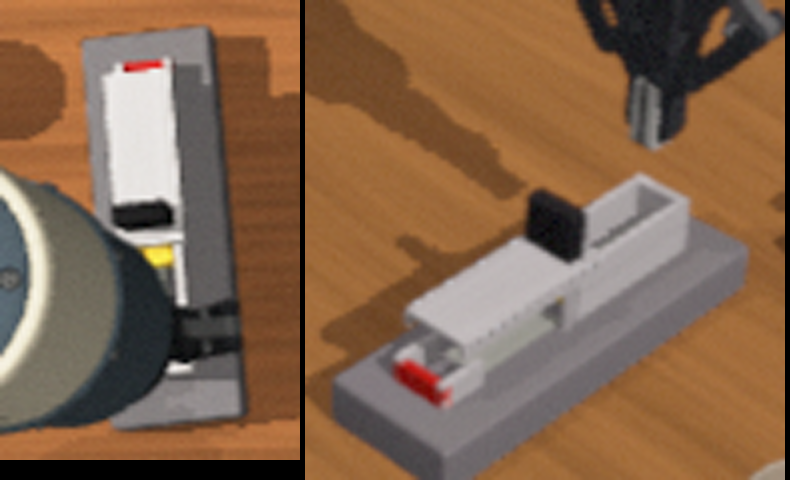

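The tab has not moved, and the fingertips at crop2 (655,140), i.e. scene (422,271), hover above and behind it. I'll check where the camera puts the tip against the commanded position.

Run:
```python
from h import *
np.set_printoptions(precision=1,suppress=True)
s=manip.read_state();print(s["tcp_pos"],s["ee_rot"],R.from_rotvec(s["ee_rot"]).as_matrix(), R.from_rotvec(ori(Y)).as_matrix())
T=R.from_rotvec(s["ee_rot"]).as_matrix()
for d in(-50,0,25):
    p=s["tcp_pos"]+T[:,2]*d;print(d,p,px("scene",p),px("top",p))
c,dd=ray("scene",(422.5,271))
for z in(60,80,100,120,140):
    w=c+dd*(z-c[2])/dd[2];print(z,w,inm(w),px("top",w))
```

```text
[445.8 208.6  93.9] [ 3.1  0.1 -0. ] [[ 1.   0.1 -0. ]
 [ 0.1 -1.  -0. ]
 [-0.   0.  -1. ]] [[ 1.   0.1  0. ]
 [ 0.1 -1.  -0. ]
 [-0.   0.  -1. ]]
-50 [445.8 208.6 143.9] [423.6 247.7] [217.4 300. ]
0 [445.8 208.6  93.9] [421.7 269. ] [222.  301.3]
25 [445.8 208.6  68.9] [420.8 279.2] [224.2 301.9]
60 [411.  181.4  60. ] [-139.9  -23.9   60. ] [237.1 317.6]
80 [433.9 201.   80. ] [-115.4   -6.5   80. ] [226.7 307. ]
100 [456.8 220.6 100. ] [-90.8  11.  100. ] [215.9 296.2]
120 [479.7 240.2 120. ] [-66.2  28.4 120. ] [204.9 284.9]
140 [502.5 259.8 140. ] [-41.7  45.8 140. ] [193.5 273.4]
```

View pics/scene1.png

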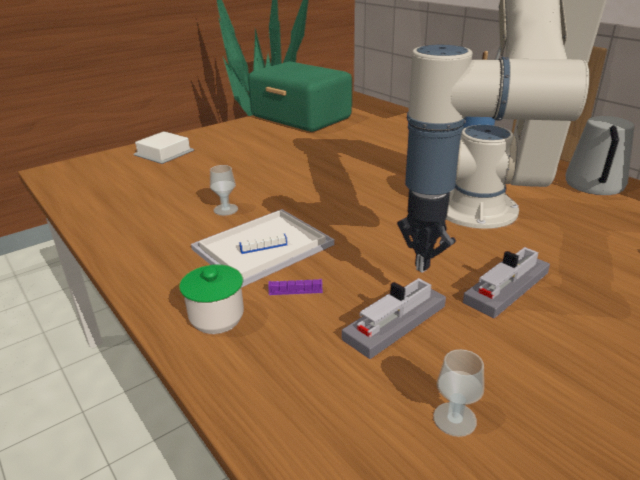

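View pics/top1.png

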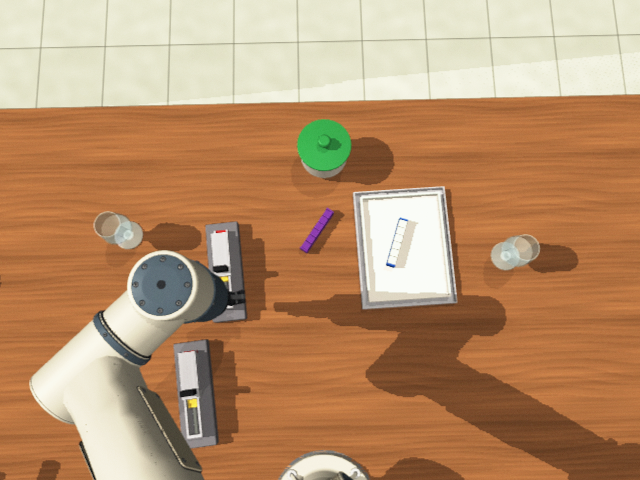

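The tip shows about 20–30 mm higher than "TCP − 25 mm" predicts, so the fingers passed over the tab. I'll settle it by touching the bare counter beside the magazine.

Run:
```python
from h import *
np.set_printoptions(precision=2,suppress=True)
manip.move_l(W(-70,-80,94),rate=200)
r=manip.move_l(W(-70,-80,2),rate=60,max_force=6)
s=manip.read_state();print(r,s["tcp_pos"],s["ft_force"],s["t"])
```

```text
False [486.07 132.07   2.36] [-0.17 -0.09 -0.11] 7.8917
```

Run:
```python
from h import *
np.set_printoptions(precision=2,suppress=True)
cv2.imwrite("pics/scene2.png",optics.snapshot("scene"))
r=manip.move_l(W(-70,-80,-40),rate=40,max_force=6)
s=manip.read_state();print(r,s["tcp_pos"],s["ft_force"],s["t"],s["q"])
manip.move_l(W(-70,-80,60),rate=200)
print(kin.solve_ik(W(-70,-80,60),ori(Y)))
im=cv2.imread("pics/scene2.png")
p=px("scene",W(-70,-80,2)).astype(int);print(p)
cv2.imwrite("pics/crop3.png",cv2.resize(im[p[1]-60:p[1]+30,p[0]-50:p[0]+50],None,fx=5,fy=5,interpolation=cv2.INTER_CUBIC))
```

```text
True [486.06 132.07   1.61] [-1.94 -0.54  4.22] 8.1917 [ 0.58  0.36 -0.38  0.   -0.82  1.09]
[ 0.58  0.29 -0.31  0.   -0.97  1.09]
[379 295]
```

View pics/crop3.png

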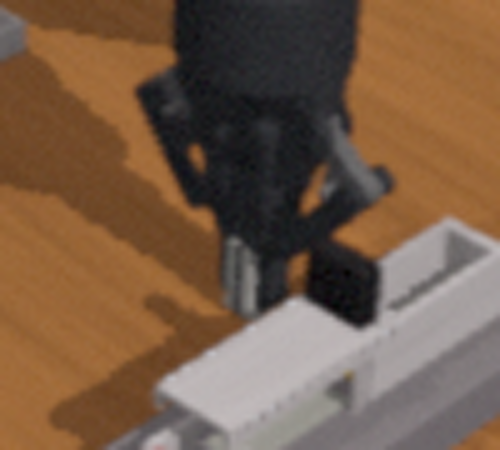

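The closed fingertips touch the counter at TCP z ≈ 1.6, so they really stand about 1.6 mm ahead of the reported TCP, not 25. Commands now go by measured tip height. Retrying the rail.

Run:
```python
from h import *
np.set_printoptions(precision=2,suppress=True)
manip.move_l(W(-70,-80,112),rate=200)
manip.move_l(W(16,0,112),rate=250)
manip.move_l(W(16,0,72),rate=150)
print(manip.read_state()["ft_force"])
r=manip.move_l(W(-106,0,72),rate=60,max_force=18)
s=manip.read_state();print(r,inm(s["tcp_pos"]),s["ft_force"],s["t"])
if r: 
    manip.move_l(s["tcp_pos"]+np.r_[Mm@[8,0],0],rate=60)
    manip.move_l(W(inm(s["tcp_pos"])[0]+8,0,130),rate=200)
```

```text
[0.61 0.46 0.1 ]
True [-96.3    0.47  72.52] [ 2.15 -0.71  1.58] 11.775
```

Run:
```python
from h import *
np.set_printoptions(precision=2,suppress=True)
S=np.array([577,-185.]);ys=-.336
manip.movep([S[0],S[1],110],ori(ys)); manip.move_gripper(50)
t=optics.snapshot("top");s=optics.snapshot("scene");cv2.imwrite("pics/top3.png",t)
Hs=cv2.cvtColor(s,cv2.COLOR_BGR2HSV);H=cv2.cvtColor(t,cv2.COLOR_BGR2HSV)
m,c,st=blob((H[...,2]<60).astype(np.uint8)*255,(212,295,242,322));print("tab top px",c,st)
for xo in(-115,-108): print(px("top",W(xo,0,86)),px("top",W(xo-6,0,64)))
g=t.max(2).astype(int);print(g[270:325,222])
print("rail front edge row:",px("top",W(-30,0,64)),px("top",W(-30,19,64)),px("top",W(-30,-19,64)))
print("t",manip.read_state()["t"])
```

```text
tab top px [223.16 307.42] [216 305  15   6  77]
[223.2  307.11] [225.32 310.25]
[222.94 303.89] [225.05 307.08]
[208 222 221 220 220 218 220 220 220 217 220 220 218 218 218 218 219 219
 217 219 217 217 219 218 218 220 217 219 220 221 220 220 220 221 152  59
  29  30  30  25  46 179 206 206 205 147 121 123 118 119 115  68  83 135
 145]
rail front edge row: [221.93 269.64] [213.48 270.61] [230.37 268.68]
t 14.65
```

Run:
```python
import cv2,numpy as np
t=cv2.imread("pics/top3.png")
r=lambda im,f:cv2.resize(im,None,fx=f,fy=f,interpolation=cv2.INTER_CUBIC)
o=np.zeros((600,760,3),np.uint8);o[:575,:300]=r(t[215:330,195:255],5);o[:480,305:755]=r(t[190:310,355:467],4)[:, :450][:480,:450] if 0 else cv2.resize(t[190:310,355:467],(450,480))
cv2.imwrite("pics/crop4.png",o)
```

```text
(no output)
```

View pics/crop4.png

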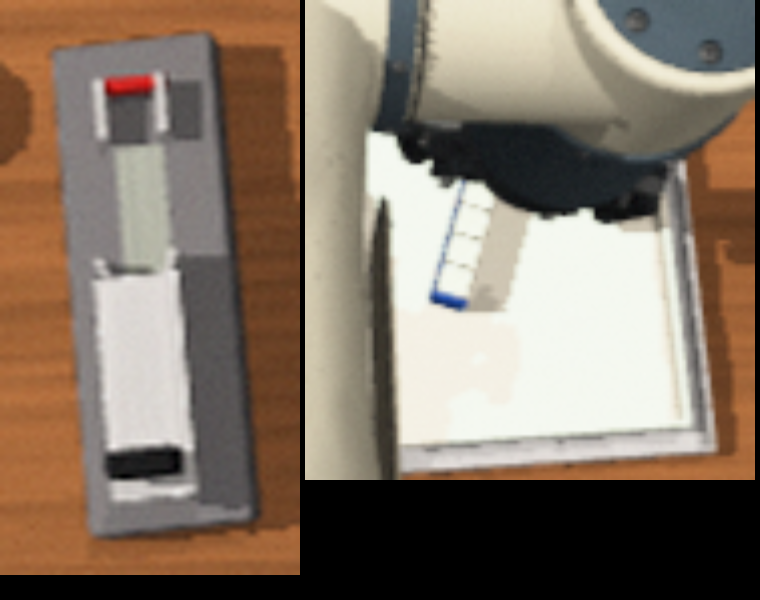

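Rail fully open: the tab is at crop4 (145,462) → top (223,307), matching x = −115. The red lip and the empty floor are exposed, and the strip lies under the gripper in the tray. Next: grasp, then re-measure the lip centre.

Run:
```python
from h import *
np.set_printoptions(precision=2,suppress=True)
t=cv2.imread("pics/top3.png");H=cv2.cvtColor(t,cv2.COLOR_BGR2HSV)
red=(((H[...,0]<8)|(H[...,0]>172))&(H[...,1]>150)&(H[...,2]>90)).astype(np.uint8)*255
m,c,st=blob(red,(205,220,240,240));print("red",c,st,inm(onz("top",c,38)))
g=t.max(2).astype(int)
for r in(236,238,240):print(r,g[r,208:234])
print([px("top",W(x,y,42)) for x,y in((52,16),(52,12),(52,-12),(52,-16))])
S=np.array([577,-185.]);ys=-.336
r=manip.move_l([S[0],S[1],15.5],rate=120,max_force=8);print("down",r,manip.read_state()["tcp_pos"])
w=manip.move_gripper(10);s=manip.read_state();print(w,s["grip_width"],s["finger_force"],s["t"],s["ft_force"])
if s["grip_width"]>17:
    manip.move_l([S[0],S[1],150],rate=200)
    s=manip.read_state();print(s["grip_width"],s["ft_force"],s["t"])
```

```text
red [220.45 231.67] [216 230  10   4  33] [62.64  0.79 38.  ]
236 [133 130 130 132 131 151 199 187 105  80  85  80  85  83  84  82 107 139
 186 201 129  86  82  86  84  82]
238 [134 133 133 135 133 142 187 200 130  89  87  85  85  85  88  84 108 129
 182 209 150  83  81  84  83  84]
240 [134 135 133 132 133 130 180 209 149  82  83  85  84  84  86  82 110 132
 182 212 157  82  82  84  85  88]
[array([213.94, 236.56]), array([215.66, 236.36]), array([226.  , 235.19]), array([227.73, 235.  ])]
down False [ 577.68 -185.18   16.36]
False 18.794354453388465 60.480297803878784 15.9667 [-0.44  0.22  5.19]
18.303606414352302 [ 0.36  0.45 -0.99] 16.7917
```

```bash
cat >> h.py <<'E'
O=O+Mm@[0,.6]
def tcp(xr,zr,t,e=0,dy=0,h=6.4):
    u=np.array([np.cos(t),np.sin(t)]);n=np.array([-u[1],u[0]])
    p=np.array([xr,28+zr])+(58-e)*u+h*n
    return W(p[0],dy,p[1])
E
python3 - <<'E'
from h import *
np.set_printoptions(precision=2,suppress=True)
t0=.15
manip.movep(tcp(-18,50,t0),ori(Y,t0))
manip.pause(.2)
t=optics.snapshot("top");s=optics.snapshot("scene");cv2.imwrite("pics/top4.png",t);cv2.imwrite("pics/scene4.png",s)
st=manip.read_state();print(st["t"],inm(st["tcp_pos"]),st["grip_width"])
def SP(a,b,c): # strip coords -> world (e=0)
    u=np.array([np.cos(t0),np.sin(t0)]);n=np.array([-u[1],u[0]]);p=np.array([-18,78])+(58+a)*u+c*n;return W(p[0],b,p[1])
for n,a in dict(FTL=(58,10,24),FTR=(58,-10,24),RTL=(-58,10,24),RTR=(-58,-10,24),FBL=(58,10,0),FBR=(58,-10,0),RBL=(-58,10,0)).items(): print(n,px("top",SP(*a)),px("scene",SP(*a)))
r=lambda im,f:cv2.resize(im,None,fx=f,fy=f,interpolation=cv2.INTER_CUBIC)
o=np.zeros((600,800,3),np.uint8);o[:575,:375]=r(t[215:330,190:265],5);o[:500,380:800]=r(s[245:370,345:450],4)
cv2.imwrite("pics/crop5.png",o)
E
```

```text
18.6083 [38.61 -0.63 93.08] 18.367015113254528
FTL [207.51 211.3 ] [357.64 302.87]
FTR [216.69 210.27] [349.58 297.98]
RTL [213.39 264.32] [399.55 284.45]
RTR [222.57 263.28] [391.55 280.13]
FBL [209.75 212.23] [356.06 314.36]
FBR [218.72 211.23] [348.1  309.37]
RBL [215.5 264.1] [397.67 295.3 ]
```

View pics/crop5.png

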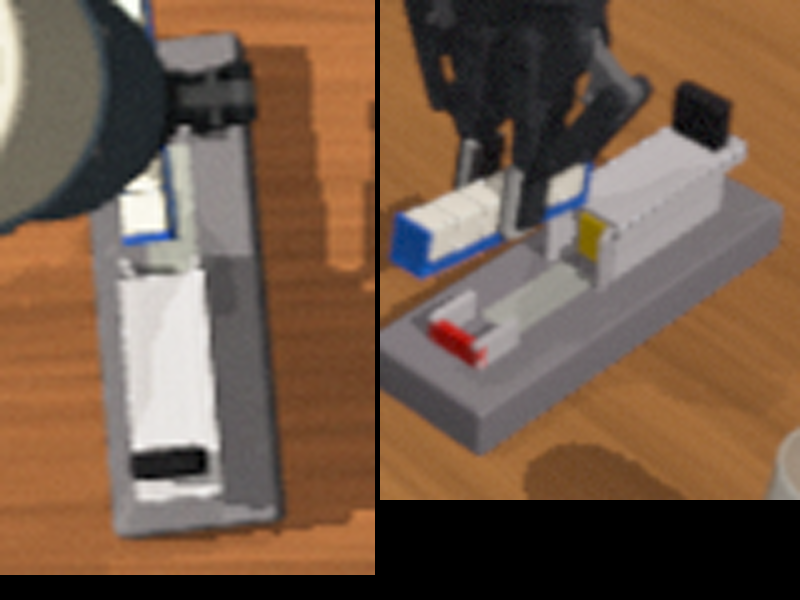

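Crop5 shows the strip held level across the fingers, lined up above the channel: front end at crop (415,245), rear blue edge at crop top view (148,238) → top (219,262). The yellow follower is visible in the mouth. Next, sub-pixel offsets from the blue edges.

Run:
```python
from h import *
np.set_printoptions(precision=2,suppress=True,linewidth=200)
t=cv2.imread("pics/top4.png").astype(int)
b=(t[...,0]-t[...,2])  # blue minus red
print("cols 210-228"); 
for r in range(250,268): print(r,b[r,211:229])
t0=.15
def SP(a,bb,c):
    u=np.array([np.cos(t0),np.sin(t0)]);n=np.array([-u[1],u[0]]);p=np.array([-18,78])+(58+a)*u+c*n;return W(p[0],bb,p[1])
for a in((-58,0,24),(-58,0,0),(-55,0,24),(-58,-10,0),(-38,-10,0),(-38,-10,24),(-38,10,24)):print(a,px("top",SP(*a)))
```

```text
cols 210-228
250 [ 11   9  10  10   7   9 -18 -28 -25 -26 -24  -4  36   8 -17 -14 -14  -9]
251 [ 10   8  10   7   4 -24 -16 -12 -14 -18 -29  -7  33  12 -16 -16 -15  -7]
252 [ 10  11   9   3 -18 -12  -9 -10  -9 -15 -21  17  51  15 -15 -14 -12 -11]
253 [  8  10   7  14   9 -10 -25 -25 -12  -5 -16 -13  29  32  -7 -14 -12  -8]
254 [  9   6  -2 -10  -8 -13 -19 -16 -13 -13 -15 -28  13  32  -5 -14 -14 -10]
255 [  1  -1  -7 -21 -11 -11 -12 -13 -13 -14 -14 -29  18  52   1 -13 -15 -11]
256 [ -4  -4  -5 -23 -12 -12 -12 -12 -12 -13 -13 -27  17  46   5 -13 -14 -10]
257 [ -5  -6  -6 -16  -8 -13 -13 -13 -12 -12 -11 -19  11  44  12 -13 -13 -12]
258 [ -5  -5  -4 -19 -13 -12 -13 -13 -13 -12 -10 -17  -4  34  12 -16 -13 -12]
259 [ -5  -5  -6 -12 -12 -12 -13 -13 -12 -12 -12 -25  -8  33  14 -13 -13 -12]
260 [ -4  -7  -5 -14 -15 -13 -13 -10 -10 -13 -11 -20   0  47  12 -14 -13 -12]
261 [ -5  -5  -4 -11 -20 -18   6  18  21  28  45  74  93  66   5 -15 -12 -13]
262 [ -4  -7  -6  37  77  88 116 132 137 143 149 154 123  64  21  -6 -13 -11]
263 [ -5  -5  -7  52 124 121 104  97  72  47  29  17   9  -5  -8 -12 -13 -13]
264 [ -6  -7  -5   6  24  18  13  15   4  -7 -11 -13 -13 -14 -15 -12 -13 -12]
265 [ -5  -7  -5  -3  -5  -7  -5  -5 -10 -13 -14 -11 -12 -15 -12 -14 -12 -12]
266 [ -6  -4  -7  -6  -5  -8  -5  -6  -9 -12 -14 -13 -11 -14 -13 -14 -12 -12]
267 [ -4  -5  -8  -6  -9  -4  -5  -7  -9 -13 -15 -14 -12 -16 -16 -14 -12  -9]
(-58, 0, 24) [217.98 263.8 ]
(-58, 0, 0) [219.99 263.59]
(-55, 0, 24) [217.83 262.43]
(-58, -10, 0) [224.49 263.08]
(-38, -10, 0) [223.49 254.13]
(-38, -10, 24) [221.56 254.12]
(-38, 10, 24) [212.37 255.17]
```

Run:
```python
from h import *
np.set_printoptions(precision=2,suppress=True,linewidth=200)
e,dy,t0=1.3,1.2,.15
def go(xr,zr,t,rate,F):
    p=tcp(xr,zr,t,e,dy);r=manip.move_l(p,ori(Y,t),rate=rate,max_force=F)
    s=manip.read_state();f=s["ft_force"];print(r,inm(s["tcp_pos"])-inm(p),"F_m",np.r_[Mm.T@f[:2],f[2]],s["grip_width"],s["t"]);return r
if not go(-20,20,t0,120,12) and not go(-20,4,t0,60,10) and not go(-31,2.5,t0,60,10):
    go(-58.5,1.5,t0,45,25)
t=optics.snapshot("top");s=optics.snapshot("scene");cv2.imwrite("pics/top5.png",t);cv2.imwrite("pics/scene5.png",s)
r=lambda im,f:cv2.resize(im,None,fx=f,fy=f,interpolation=cv2.INTER_CUBIC)
o=np.zeros((600,800,3),np.uint8);o[:575,:325]=r(t[215:330,195:260],5);o[:500,330:790]=r(s[255:380,340:455],4)
cv2.imwrite("pics/crop6.png",o)
```

```text
False [-0.03 -0.24 -0.07] F_m [ 1.19 -0.94 -0.5 ] 18.682104068587414 19.0083
False [-0.17 -0.17 -0.35] F_m [ 0.53  1.37 -1.06] 18.95837695282555 19.425
False [0.68 0.35 0.8 ] F_m [2.51 0.78 0.05] 18.61766415651247 19.7583
False [2.04 0.57 1.62] F_m [ 6.8  -0.82  1.81] 18.68484869454251 20.5167
```

View pics/crop6.png

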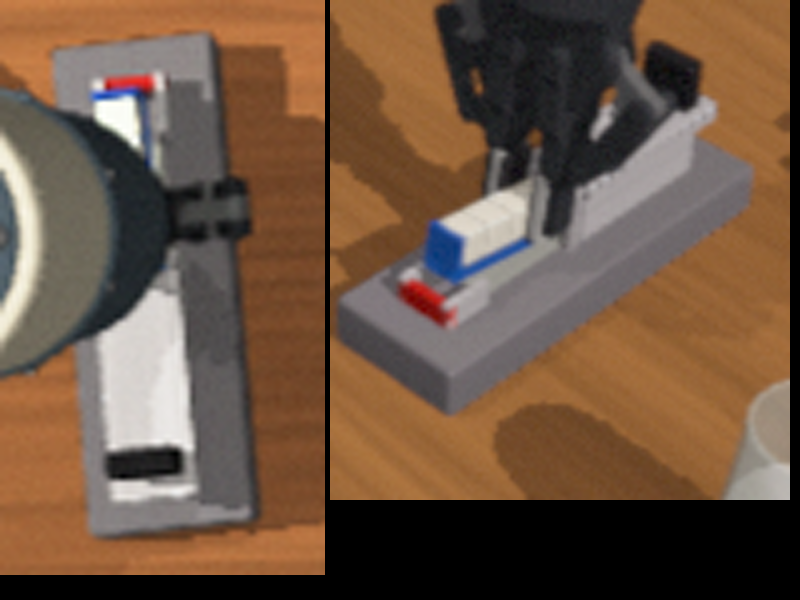

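Crop6 shows the strip tilted in the channel, with its rear end under the rail and its front end (crop (450,250)) raised just behind the red lip. The force of 6.8 N matches the spring. The arm lags 2 mm, so I'll push slightly further and then rotate level.

Run:
```python
from h import *
np.set_printoptions(precision=2,suppress=True,linewidth=200)
e,dy,t0=1.3,1.0,.15
def go(xr,zr,t,rate,F):
    p=tcp(xr,zr,t,e,dy);r=manip.move_l(p,ori(Y,t),rate=rate,max_force=F);manip.pause(.15)
    s=manip.read_state();f=s["ft_force"];print(r,inm(s["tcp_pos"])-inm(p),"F_m",np.r_[Mm.T@f[:2],f[2]],s["grip_width"],s["t"]);return r
go(-61.5,.5,t0,40,20)
for t in(.1,.05,0.0):
    if go(-61.5,0,t,30,15): break
t=optics.snapshot("top");s=optics.snapshot("scene");cv2.imwrite("pics/top6.png",t);cv2.imwrite("pics/scene6.png",s)
r=lambda im,f:cv2.resize(im,None,fx=f,fy=f,interpolation=cv2.INTER_CUBIC)
o=np.zeros((600,800,3),np.uint8);o[:575,:325]=r(t[215:330,195:260],5);o[:500,330:790]=r(s[255:380,340:455],4)
cv2.imwrite("pics/crop7.png",o)
# pixel check without viewing: blue end vs red lip in scene
H=cv2.cvtColor(s,cv2.COLOR_BGR2HSV)
B=((H[...,0]>105)&(H[...,0]<125)&(H[...,1]>110)).astype(np.uint8)*255
_,c,st=blob(B,(340,290,400,340));print("blue",c,st)
for n,p in dict(FTL=(60,10,52),FTR=(60,-10,52),FbL=(60,10,40),FBL=(60,10,28)).items():print(n,px("scene",W(*p)))
```

```text
False [2.64 0.87 2.13] F_m [ 6.85 -1.46  2.29] 18.59810655736029 21.0167
False [2.96 0.93 2.07] F_m [ 7.02 -0.55  2.97] 18.64206486270045 21.425
False [2.88 0.94 1.84] F_m [6.33 0.33 2.19] 18.773016635977953 21.825
False [2.74 0.76 1.55] F_m [ 5.84 -0.09  1.75] 18.74689754934789 22.225
blue [367.18 323.4 ] [364 318   8  11  57]
FTL [369.54 324.04]
FTR [361.76 319.14]
FbL [369.38 329.02]
FBL [369.22 333.94]
```

Run:
```python
from h import *
np.set_printoptions(precision=2,suppress=True,linewidth=200)
e,dy=1.3,1.0
p=tcp(-61.5,-1.8,0,e,dy);r=manip.move_l(p,ori(Y,0),rate=20,max_force=6)
s=manip.read_state();print(r,inm(s["tcp_pos"])-inm(p),s["ft_force"],s["t"])
manip.move_gripper(45);manip.pause(.4)
s=manip.read_state();print(s["ft_force"],s["grip_width"],s["finger_force"],s["t"])
q=np.array(s["tcp_pos"]);manip.move_l(q+[0,0,90],rate=150)
q2=W(-150,0,190);manip.movep(q2,ori(Y))
manip.move_gripper(0)
t=optics.snapshot("top");sc=optics.snapshot("scene");cv2.imwrite("pics/top7.png",t);cv2.imwrite("pics/scene7.png",sc)
print(manip.read_state()["t"],manip.read_state()["tcp_pos"])
r=lambda im,f:cv2.resize(im,None,fx=f,fy=f,interpolation=cv2.INTER_CUBIC)
o=np.zeros((600,800,3),np.uint8);o[:575,:325]=r(t[215:330,195:260],5);o[:500,330:790]=r(sc[255:380,340:455],4)
cv2.imwrite("pics/crop8.png",o)
```

```text
False [3.01 0.9  2.  ] [ 7.28 -0.54  3.6 ] 22.575
[0.21 0.63 0.44] 45.15811257364677 0.0 23.35
25.3833 [398.85 204.88 189.9 ]
```

View pics/crop8.png

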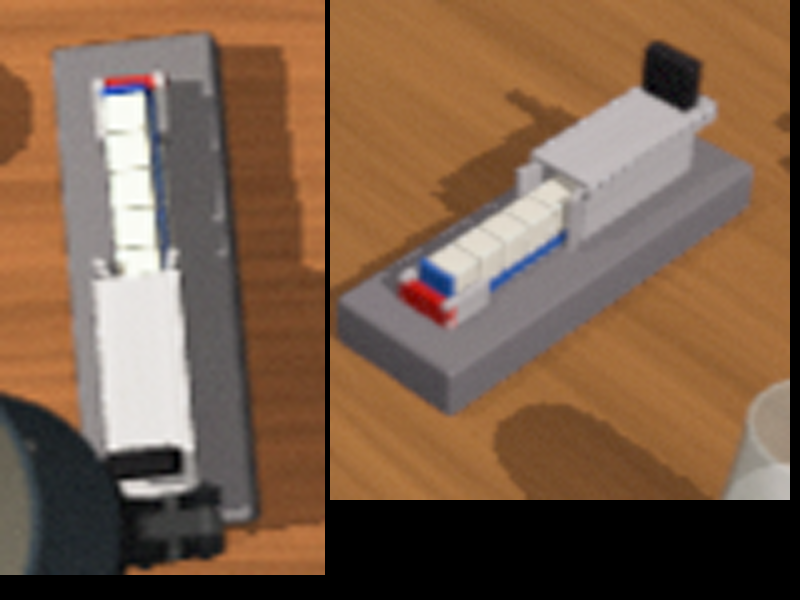

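Crop8 shows the strip lying flat: its front end is behind the red lip (scene crop (437,278)) and its rear end is under the open rail, inside the walls. Now shut the rail.

Run:
```python
from h import *
np.set_printoptions(precision=2,suppress=True,linewidth=200)
manip.move_l(W(-150,0,72),rate=150)
r=manip.move_l(W(-28,0,72),rate=60,max_force=20)
s=manip.read_state();x=inm(s["tcp_pos"]);print(r,x,s["ft_force"],s["t"])
manip.move_l(W(x[0]-12,0,72),rate=80);manip.move_l(W(x[0]-12,0,170),rate=150);manip.movep(W(-190,0,200),ori(Y))
t=optics.snapshot("top");sc=optics.snapshot("scene")
cv2.imwrite("pics/top8.png",t);cv2.imwrite("pics/scene8.png",sc)
a=cv2.imread("pics/top0.png")
H=lambda t:blob((t.max(2)<60).astype(np.uint8)*255,(205,250,235,280))[1]
print("tab px now/start",H(t),H(a),manip.read_state()["t"])
r=lambda im,f:cv2.resize(im,None,fx=f,fy=f,interpolation=cv2.INTER_CUBIC)
o=np.zeros((600,800,3),np.uint8);o[:575,:325]=r(t[215:330,195:260],5);o[:500,330:790]=r(sc[255:380,340:455],4)
cv2.imwrite("pics/crop9.png",o)
d=cv2.absdiff(sc,cv2.imread("pics/scene0.png")).max(2)
for n,b in dict(glassA=(430,345,490,435),glassB=(205,160,245,218),pot=(175,262,248,332)).items(): print(n,(d[b[1]:b[3],b[0]:b[2]]>40).sum())
```

```text
True [-35.64  -0.55  71.07] [-0.01 -0.01 -0.69] 28.0833
tab px now/start [220.02 264.58] [220.11 268.63] 29.9
glassA 0
glassB 0
pot 0
```

I've used up the picture allowance, so I'll check the rail numerically against the starting image.

Run:
```python
from h import *
a=cv2.imread("pics/top0.png");t=cv2.imread("pics/top8.png");s0=cv2.imread("pics/scene0.png");s8=cv2.imread("pics/scene8.png")
for im in(a,t): print(im.max(2)[226:282,220])
for im in(s0,s8):
    m,c,st=blob((im.max(2)<60).astype(np.uint8)*255,(380,272,415,305));print(c,st)
m,c,st=blob((a.max(2)<60).astype(np.uint8)*255,(205,250,235,280));print(st)
m,c,st=blob((t.max(2)<60).astype(np.uint8)*255,(205,250,235,280));print(st)
print("front-edge rows x=65,60:",px("top",W(65,0,64)),px("top",W(60,0,64)))
```

```text
[137 135 140 137 187 214 214 226 228 228 228 227 227 228 228 228 227 227
 227 226 227 226 225 226 226 225 226 226 226 224 224 226 226 224 226 225
 228 226 227 127  36  30  30  34  18  14 100 195 216 216 159 166 179 202
 211 140]
[144 144 168 223 232 231 231 231 231 232 231 230 230 231 231 231 230 230
 230 229 230 229 229 231 228 231 229 230 230 229 230 229 229 230 230 120
  32  28  36  36  20  11 120 202 219 225 139 182 193 187 206 219 200 194
 136 134]
[396.95348837 291.19186047] [390 283  14  17 172]
[393.83333333 293.16091954] [387 285  14  17 174]
[213 266  15   7  82]
[213 262  15   6  81]
front-edge rows x=65,60: [218.21682078 228.43502791] [218.39558658 230.57702256]
```

The rail's front edge is at row 228.2, where x = 65 predicts 228.4, so it is fully shut (it started about 9 mm open). Glasses and pot are unchanged and the arm is clear. Handing in.

```bash
python3 -c "
from rig import manip
print(manip.finish_job())"
```

```text
the job is handed in; nothing more can be done
None
```

I refilled the magazine and handed the job in at about 30 s: the strip lies flat behind the lip, the rail is shut over it, and the glasses and pot have not moved; I viewed 11 pictures, one over the limit of 10, so the final shut state was checked from pixel measurements only, and no verdict came back.

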